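# Snap the window bezel into the control housing and keep it pressed

### The arm

A 7-joint arm with a two-finger parallel gripper is mounted at the origin on the work surface. World frame = base frame: x ahead of the robot, y to its left, z up, the work surface at z = 0. Lengths are in m, angles in rad, forces in N, time in s.
With the tool pointing down it reaches from about 0.4 to 0.875 m from the base axis. Payload 6.5 kg.
Tool frame: the origin (TCP) lies midway between the tips of the shut fingers; the grasp point (between the pads) lies 19 mm behind it (ctrl.hold_point_z is the distance from the TCP to the grasp point, in m); z points along the fingers, y is the line along which they close (so a half turn about z gives the same grasp; the last joint's range is limited). The gripper opens to 85 mm and grips with 20 to 120 N. Pads are 22 mm wide; open, the fingers measure 114 mm over their backs; the gripper's body (76 mm by 85 mm) begins 54 mm behind the grasp point. The pads swing forward as they close: fully open they stand 13 mm farther back than shut.
Start: joints at [1.182, 0.536, -0.004, 1.538, 0.003, 1.067, -0.071], TCP at [0.206, -0.616, 0.231] pointing down, gripper open.
Joint ranges: [-2.7, 2.7], [-0.37, 2.16], [-1.27, 1.26], [0.24, 2.4], [-1.31, 4.45], [0.19, 1.91], [-2.76, 2.76]. Speed limits (rad/s): [2.39, 2.39, 3.14, 3.14, 3.14, 3.14, 3.14].

### API

Orientations are given as a unit quaternion [w, x, y, z].
In Python, from bench import get_obs, imaging, ctrl gives the robot as it stands.
- The arm moves only by the shell command python3 -m inch 'ROWS' [OPENING] [FORCE]. ROWS is JSON, a list of rows, each a list of 2 entries, a list of its own where there are three numbers: the shift along the world's x, y, z in cm, then the turn, a rotation vector about the world's x, y, z in degrees. In form: [[[x, y, z], [wx, wy, wz]], ...]. A call has exactly 10 rows; each row is the pose to reach, as a shift and turn from the pose commanded when the call began; what a row does not reach only later rows make up. A row lasts 1/10 s, in which the tool goes at most 50 mm and 8.59 degrees, less where a joint would pass 70% of its speed; a pose out of reach is approached as far as the arm can. A call with a gripper value outside its range is refused whole. OPENING is the closure, from 0 (fully open) to 1 (shut), set as the call begins (- or left out, the last holds). The fingers move at their own pace and stop on an object; FORCE is the grip in N (left out, the last holds). Time passes only in rows, so rows that repeat a pose let the fingers close, or fill a call up. It gives the time, the measured TCP pose, the force, the opening and the grip force at its end, in the units of the state.
- get_obs(): the state, without advancing time (a new reading comes with each control period).
- imaging.get_image(name): name is "scene" or "top" or "wrist"; returns (picture, depth): 420x560x3 uint8, red, green, blue; 420x560 float32, m along the optical axis (not along the pixel's ray), 0 where there is no reading.
- imaging.calibration(name): a dict with "fx", "fy", "cx", "cy" (pixels), "rvec" (rotation vector, rad) and "tvec" (3), from world to camera coordinates, as OpenCV has them. Camera axes: x right, y down, z forward; pixel columns grow to the right and rows downward; lengths in m; the calibration is good to about 2 mm. A picture is of the moment at which its call begins: read the wrist's pose just before it. calibration takes no time and is no camera call; for the wrist camera it gives the pose at the moment of the call.
- ctrl.hand_in(): hands the job in; it is judged then, once.
Trained networks look in the newest picture that a camera, given by its name, has taken for a name from the list of things; names that differ only in an ending like _2 or _b are one class to them, and where a whole thing is asked for, a point or a joint stands for the part that bears it (a point fixed in the world has none). Each returns a list of dicts, best first, with "confidence" (0 to 1); they miss things now and then, are a little off and sometimes report something else, mostly with a low value. They report only what shows in the picture. A call takes as long as a camera call. They do not tell look-alikes from the thing itself.
- imaging.boxes_of(target, camera): "point" ([x, y, z] in m, in world coordinates, good to about 4 mm: the middle of the surface that is visible of it).
- imaging.outline_of(target, camera): "mask" (420x560 bool, what is visible of it).
- imaging.mark_of(target, camera): "point" ([x, y, z] in m, in world coordinates, good to about 4 mm: a listed point, or the origin of a listed thing).
The state is a dict: "time_s": time; "joint_pos": joint angles; "joint_vel": joint speeds; "effort": joint torques, N m; "position": TCP position; "orientation": TCP orientation; "contact_force": force on the tool from outside, world axes, zero at the start; "moment": the same for the moment, N m; "finger_gap": opening from 0.0 (shut) to 1.0 (fully open); "grip_force": force on a finger pad.
Only numpy, scipy, OpenCV 4.12 (cv2) and the standard library are available. Lean on these libraries where they do the work, as an engineer would, in place of code of your own. Each camera call takes 0.05 s, during which the arm holds its last target. There are 200 camera calls.

### The job

Fit the longer of the two loose grey window bezels into the display opening of the white control housing: set it in the opening face up, long side along the opening, and press it down, firmly but without force enough to crack it, until both of its ends have snapped past their spring clips and the frame lies flush on the housing all round. Finish while still pressing down on it, so that its foam seal is held tight: do not let go or back off at the end. Leave the shorter bezel and the other things on the bench where they are.

Things in the scene. Friction and masses are not known exactly. Their poses are not given: they have to be found in the camera images.
- housing: White control housing on its back, fixed: 180 (its x) by 240 (y) by 75 mm high; origin mid-underside. On its top face the display opening; along x = -55 mm three black buttons 5 mm high and, at y = 75 mm, a red stop knob 40 mm wide, 25 mm high.
- front_plate: The housing's white front plate, 3 mm thick, whose upper side is the top face on which the bezel's frame comes to lie; origin as the housing's.
- opening (a point): Middle of the housing's display opening, in its top face (75 mm above the bench, at x = 20 mm of the housing); axes as the housing's. Opening 49 (x) by 136 mm (y); a display lies 24 mm down. At the middle of each y end a 30 mm wide bent-leaf steel spring clip reaches 9 mm in, its nose 9 mm down, lead-in slope above.
- bezel: Long bezel, to be fitted, face up: loose grey plastic frame, 60 (x) by 150 mm (y), window 34 by 108, long rails 13 and end rails 21 mm wide, about 100 g. Origin: middle, foot of skirt. Heights: skirt 0 to 16, frame 16 to 26 mm, with upright sides to grip. Skirt 46 mm wide, 41 at the foot; a 26 mm wide tongue with snap bead under each end rail, 117 mm apart outside. Fits either way round.
- bezel_end_a (a point): Middle of the top of the long bezel's end rail at its +y end (62.5 mm from its middle, 26 mm above the foot), over a tongue: press here. Set in the opening it first stands on the clips with this point 17 to 18 mm above the housing's top face; home, 10 mm. Pressing one end down lifts the other a few mm and shifts the bezel up to 3 mm.
- bezel_end_b (a point): The same at its -y end. Each end snaps at about 4 to 10 N (both together, pressed in the middle, 13 to 22 N); then the push drops suddenly and the frame lands on the rigid front plate. The bezel would crack if pressed on the plate with over 80 N.
- clip_a (a joint): Spring clip at the opening's +y end: m it is pushed outward. 0 when free, about 2 mm while the bead passes, then back to under 1 mm (2300 N/m, 2 N preload).
- clip_b (a joint): Spring clip at the opening's -y end, likewise.
- short_bezel: Another loose grey bezel of the same section, only 60 by 110 mm (for another unit): leave it. Origin at its middle, foot of the skirt; 26 mm high.
- drill: Cordless drill lying on its side, about 180 by 200 mm, 68 mm high; origin under the rear of its motor.
- tub: Clear round plastic tub with screws, 110 mm across, 60 mm high; origin at the middle of its foot.
- tape_roll: Roll of paper tape standing on its side face, 96 mm across, 48 mm high; origin at the middle of its foot.
- screwdriver: Screwdriver with black handle, 200 mm long, lying on the bench along its x; origin at its middle.
- tape_measure: Yellow tape measure, 70 by 70 by 36 mm; origin at the middle of its foot.
Mind the look-alikes: they are no part of the job. Leave any yellow look-alike of the bezel alone.

How it is judged:
On the way, in this order (a step that is already met when the one before it is completed fails the run):
1. the long bezel is set in the opening, its skirt inside, not yet snapped home (z of bezel in the frame of opening between -0.0135 and -0.002 m and horizontal distance between bezel and opening below 0.008 m and angle between the y axis of bezel and the y axis of opening, either way round below 0.12 rad), for 0.02 s.
2. both ends of the long bezel have snapped past their clips and it lies flush (z of bezel_end_a in the frame of opening between 0.0085 and 0.0115 m and z of bezel_end_b in the frame of opening between 0.0085 and 0.0115 m and horizontal distance between bezel and opening below 0.004 m and angle between the y axis of bezel and the y axis of opening, either way round below 0.07 rad and value of joint each of clip_a, clip_b below 0.0018 m), for 0.1 s.
At the end, for the whole second after the job is handed in: Long bezel snapped in and at rest: both end points 10 mm (within 1.5) above the housing's top face, middle within 4 mm of the opening's, along it within 4 degrees, both clips back under 1.8 mm; fingers still on it, pressing it on the front plate with 4 to 80 N through the last second (all of step 2 and contact force between bezel and front_plate between 4 and 80 N and contact force between the fingers and bezel above 3 N and linear speed of bezel below 0.02 m/s); the arm keeps its last pose, push and grip.
It fails at once if the bezel is pressed on the front plate with more than 80 N (contact force between bezel and front_plate above 80 N).
It fails at once if a bystander is moved by more than 30 mm: the shorter bezel, the drill, the tub of screws, the tape roll, the screwdriver, the tape measure (distance of any of short_bezel, drill, tub, tape_roll, screwdriver, tape_measure from where it was at the start of the episode above 0.03 m).
It also fails if it takes over 58 s, if anything falls off the work surface, if the arm or the gripper's body presses on something with over 40 N, if the wrist force passes 120 N, or if a joint passes its speed limit or range.

## Working session

There is one attempt and no reset: what is moved stays moved. The work goes in short steps, Python scripts to look and compute and a shell command to move; the robot and the scene stay as the last step left them, time stands still between calls to the robot, and variables do not carry over. Pictures are saved under pics/ and viewed, at most 10 in all, crops included, and the job is handed in when it is done.

```bash
mkdir -p pics
cat > h.py <<'E'
import numpy as np, cv2
from bench import get_obs, imaging, ctrl
def cam(n):
    c=imaging.calibration(n); R,_=cv2.Rodrigues(np.array(c["rvec"],float)); return c,R,np.array(c["tvec"],float).ravel()
def cloud(n,depth):
    c,R,t=cam(n); v,u=np.mgrid[:420,:560]
    P=np.stack([(u-c["cx"])/c["fx"]*depth,(v-c["cy"])/c["fy"]*depth,depth],-1)
    return (P-t)@R
def proj(n,p):
    c,R,t=cam(n); q=R@np.array(p)+t; return [round(float(c["fx"]*q[0]/q[2]+c["cx"])),round(float(c["fy"]*q[1]/q[2]+c["cy"]))]
def save(n,f):
    im,d=imaging.get_image(n); cv2.imwrite(f,im[:,:,::-1]); return im,d
E
python3 - <<'E'
from h import *
a,da=save("top","pics/top.png"); b,db=save("scene","pics/scene.png")
np.savez("im.npz",a=a,da=da,b=b,db=db)
for cn in("top","scene"):
  for n in("bezel","short_bezel","opening","housing"):
    for r in imaging.mark_of(n,cn): print(cn,n,np.round(r["point"],3),round(r["confidence"],2),proj(cn,r["point"]))
o=get_obs();print(o["time_s"],o["contact_force"],o["orientation"],o["finger_gap"],ctrl.hold_point_z)
E
```

```text
top bezel [ 0.273  0.235 -0.002] 0.95 [175, 304]
top bezel [0.626 0.368 0.003] 0.64 [125, 172]
top short_bezel [ 0.433  0.19  -0.001] 0.57 [192, 242]
top opening [ 0.546 -0.165  0.079] 0.86 [328, 194]
top housing [ 0.532 -0.161 -0.   ] 0.95 [323, 203]
top housing [0.763 0.078 0.   ] 0.66 [233, 120]
top housing [0.624 0.431 0.027] 0.59 [99, 171]
scene bezel [ 0.272  0.232 -0.003] 0.79 [388, 202]
scene bezel [0.627 0.367 0.002] 0.59 [378, 317]
scene short_bezel [ 0.429  0.193 -0.   ] 0.96 [354, 232]
scene short_bezel [ 0.39  -0.453  0.001] 0.71 [198, 135]
scene opening [ 0.546 -0.167  0.078] 0.72 [234, 189]
scene opening [0.625 0.306 0.024] 0.3 [359, 301]
scene housing [ 0.525 -0.162 -0.   ] 0.63 [241, 199]
0.5 [ 0.77509807 -1.03911847 -0.50623363] [-3.63083020e-05  9.87000304e-01  1.60718382e-01 -1.56332354e-05] 1.0034346453085932 0.0187
```

View pics/top.png

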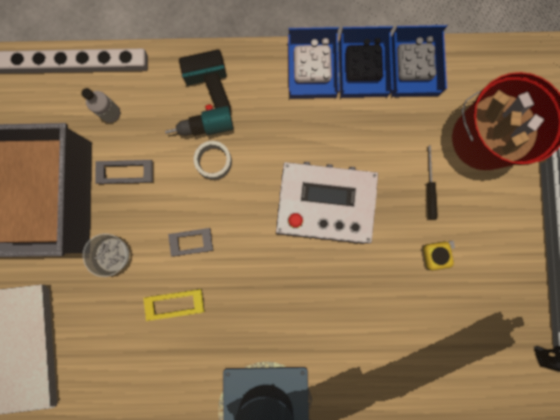

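View pics/scene.png

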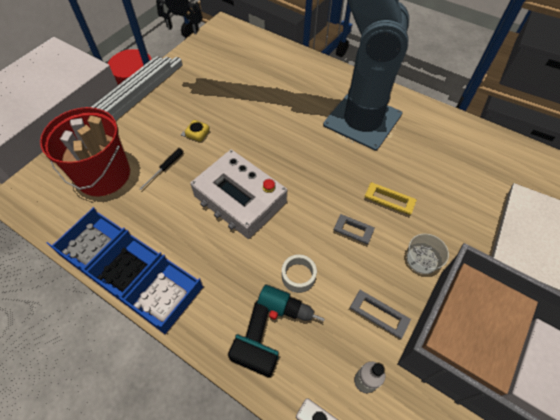

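Candidates in the top picture: the yellow look-alike at (174,304), the short grey bezel at (191,242) and the long grey one at (125,172). The last is the one I want. Next I measure sizes and angles from both views.

Run:
```python
from h import *
z=np.load("im.npz")
for cn,k in(("top","a"),("scene","b")):
  W=cloud(cn,z["d"+k]); c,R,t=cam(cn); print(cn,"cam at",np.round(-R.T@t,2))
  for n in("bezel","short_bezel","opening"):
    for r in imaging.outline_of(n,cn):
      m=r["mask"]&(z["d"+k]>0); P=W[m]; 
      if n!="opening": P=P[P[:,2]>.017]
      if len(P)<20: continue
      (cx,cy),s,an=cv2.minAreaRect(P[:,:2].astype(np.float32)*1000)
      print(n,round(r["confidence"],2),"centre",round(cx),round(cy),"size",np.round(s),"ang",round(an,1),"z med",np.round(np.percentile(P[:,2],[10,50,90]),4),np.round(z[k][m].mean(0)))
  q=W[(abs(W[...,2]-.075)<.006)&(abs(W[...,0]-.53)<.16)&(abs(W[...,1]+.16)<.18)]
  (cx,cy),s,an=cv2.minAreaRect(q[:,:2].astype(np.float32)*1000); print("housing top",cx,cy,s,an,np.median(q[:,2]))
im=cv2.resize(z["a"][130:280,70:270],None,fx=4,fy=4,interpolation=2); cv2.imwrite("pics/crop.png",im[:,:,::-1])
```

```text
top cam at [ 0.4  -0.05  1.23]
bezel 0.82 centre 622 367 size [ 61. 149.] ang 0.8 z med [0.0219 0.0251 0.0284] [101.  91.  82.]
bezel 0.73 centre 273 235 size [ 60. 151.] ang 7.4 z med [0.0216 0.025  0.0282] [184. 159.  57.]
short_bezel 0.93 centre 433 191 size [ 58. 109.] ang 8.3 z med [0.0221 0.0253 0.0286] [114. 103.  94.]
short_bezel 0.34 centre 622 367 size [ 61. 149.] ang 0.5 z med [0.0219 0.0251 0.0283] [103.  92.  82.]
opening 0.67 centre 536 -170 size [256. 204.] ang 82.6 z med [0.0499 0.0738 0.0776] [170. 155. 144.]
housing top 525.6106567382812 -162.6381378173828 (239.97122192382812, 179.8743896484375) 82.70132446289062 0.07434690431218098
scene cam at [1.05 0.32 1.07]
bezel 0.72 centre 623 365 size [ 63. 150.] ang 0.5 z med [0.0228 0.026  0.0288] [99. 94. 89.]
bezel 0.56 centre 273 231 size [ 63. 150.] ang 7.5 z med [0.0218 0.026  0.029 ] [166. 139.  57.]
short_bezel 0.94 centre 434 188 size [ 62. 110.] ang 7.8 z med [0.0224 0.0261 0.0289] [94. 90. 86.]
opening 0.68 centre 511 -179 size [275. 239.] ang 82.5 z med [0.0366 0.0746 0.0786] [146. 135. 129.]
housing top 526.0616455078125 -165.05430603027344 (240.65423583984375, 181.1490020751953) 82.65840911865234 0.07580151742742842
```

View pics/crop.png

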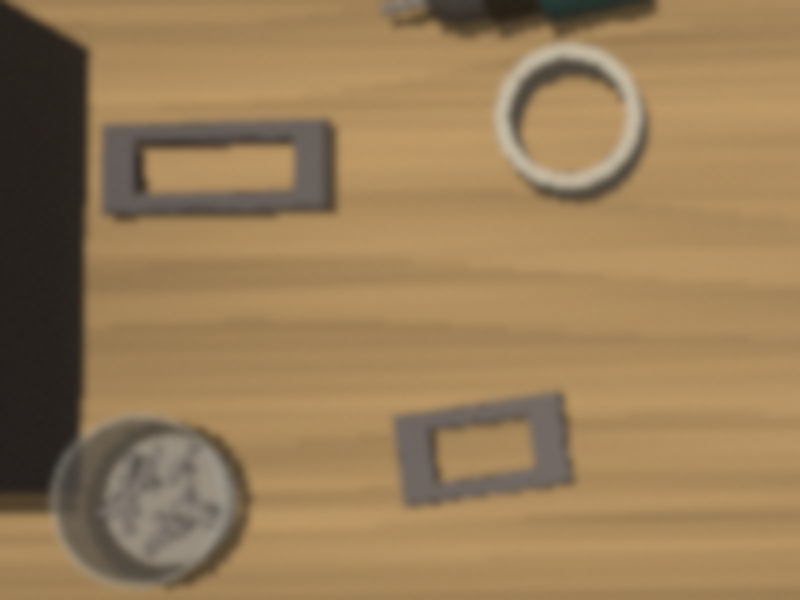

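The crop confirms it: the long grey bezel at crop (218,167) measures 61 x 149 mm, and the short one at (485,448) measures 109 mm. Heights and lengths agree with the text. I'll pass over the housing on the way and look from there.

```bash
python3 -m inch '[[[2.8,4,0],[0,0,8]],[[5.6,8,0.5],[0,0,16]],[[8.4,12,1],[0,0,24]],[[11.2,16,1.5],[0,0,32]],[[14,20,2],[0,0,40]],[[16.8,24,2.5],[0,0,48]],[[19.6,28,3],[0,0,56]],[[22.4,32,3.5],[0,0,64]],[[25.2,36,4],[0,0,72]],[[28,40,4],[0,0,72.2]]]' 0
python3 - <<'E'
from h import *
o=get_obs(); w,d=save("wrist","pics/w1.png"); W=cloud("wrist",d)
c,R,t=cam("wrist"); print("cam",np.round(-R.T@t,3),o["position"],o["orientation"],o["contact_force"])
for r in imaging.mark_of("opening","wrist"): print(np.round(r["point"],4),r["confidence"],proj("wrist",r["point"]))
m=(abs(W[...,2]-.075)<.007); print(np.median(W[m][:,2]))
np.savez("w1.npz",W=W,w=w,d=d)
E
```

```text
time_s: 1.8
position: [0.4875, -0.2151, 0.2723]
orientation: [0.001, 0.702, 0.713, 0.0]
contact_force: [0.5, -1.7, -0.2]
finger_gap: 0.996
grip_force: 0.0
cam [ 0.489 -0.127  0.415] [ 0.48745255 -0.21507564  0.2723323 ] [9.73118805e-04 7.01556746e-01 7.12612884e-01 2.52529176e-04] [ 0.48706769 -1.74487356 -0.22975258]
[ 0.5491 -0.1688  0.0695] 0.87 [347, 149]
0.07526256955756276
```

View pics/w1.png

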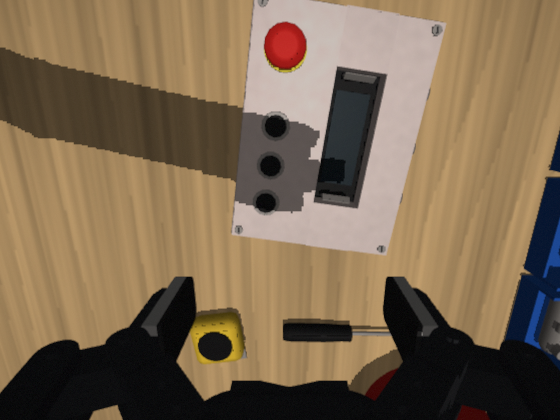

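The wrist view shows the opening with corners near (340,68), (385,74), (357,207) and (315,201), and the clips at (360,77) and (335,198). I intersect its rim with the top plane.

```bash
cat >> h.py <<'E'
def plane(n,z):
    c,R,t=cam(n); v,u=np.mgrid[:420,:560]; r=np.stack([(u-c["cx"])/c["fx"],(v-c["cy"])/c["fy"],np.ones(u.shape)],-1)@R
    o=-R.T@t; return o+r*((z-o[2])/r[...,2])[...,None]
def rect(Q):
    (x,y),s,a=cv2.minAreaRect((Q[:,:2]*1000).astype(np.float32)); return round(x,1),round(y,1),np.round(s,1),round(a,2)
E
python3 - <<'E'
from h import *
z=np.load("w1.npz");W=z["W"];d=z["d"]
pl=plane("wrist",.0753)
dark=(z["w"].max(2)<110)|(W[...,2]<.070); 
# opening: pixels whose plane point is within 40x80 mm of guess and depth below the plane
m=(W[...,2]<.071)&(d>0)&(abs(pl[...,0]-.546)<.045)&(abs(pl[...,1]+.167)<.085)
n,l,s,c=cv2.connectedComponentsWithStats(cv2.morphologyEx(m.astype(np.uint8),cv2.MORPH_OPEN,np.ones((3,3))))
k=1+np.argmax(s[1:,4]); print("opening",rect(pl[l==k]),s[k])
h=(abs(W[...,2]-.075)<.006)&(abs(pl[...,0]-.53)<.16)&(abs(pl[...,1]+.16)<.18)
print("housing",rect(pl[h]))
E
```

```text
opening (548.5, -159.7, array([134.1,  48.1]), 83.04) [ 314   67   72  140 6116]
housing (528.5, -157.1, array([237.3, 177. ]), 83.08)
```

```bash
python3 -m inch '[[[1.1,4.7,0],[0,0,0]],[[2.2,9.4,0],[0,0,0]],[[3.3,14.1,0],[0,0,0]],[[4.4,18.8,0],[0,0,0]],[[5.5,23.5,0],[0,0,0]],[[6.6,28.2,0],[0,0,0]],[[7.7,32.9,0],[0,0,0]],[[8.8,37.6,0],[0,0,0]],[[9.9,42.3,0],[0,0,0]],[[11,47,0],[0,0,0]]]' 0
python3 - <<'E'
from h import *
o=get_obs(); w,d=save("wrist","pics/w2.png"); W=cloud("wrist",d)
pl=plane("wrist",.026)
m=(abs(W[...,2]-.025)<.007)&(abs(W[...,0]-.622)<.06)&(abs(W[...,1]-.366)<.1)
print("bezel",rect(W[m]),rect(pl[m]),np.median(W[m][:,2]),o["position"],o["orientation"],m.sum())
ys,xs=np.where(m);print(xs.min(),xs.max(),ys.min(),ys.max())
for r in imaging.mark_of("bezel","wrist"): print(np.round(r["point"],4),r["confidence"])
E
```

```text
time_s: 2.9
position: [0.5968, 0.2546, 0.2712]
orientation: [0.0, 0.703, 0.711, -0.0]
contact_force: [1.4, -1.0, 0.9]
finger_gap: 1.001
grip_force: 0.0
bezel (620.7, 378.3, array([ 59.8, 148.5]), 1.11) (620.5, 378.3, array([ 59.5, 147.8]), 1.11) 0.026342635814556023 [0.59676319 0.25456033 0.27119224] [ 3.46240129e-04  7.03212563e-01  7.10979559e-01 -1.95370165e-04] 4941
288 345 0 146
[0.622  0.3692 0.001 ] 0.79
[0.271  0.2328 0.0061] 0.67
```

The arm was still settling when those pictures were taken, so the wrist values are shifted in y. I repeat the look at rest.

Run:
```python
from h import *
o=get_obs(); print(np.abs(o["joint_vel"]).max())
w,d=save("wrist","pics/w2.png"); o=get_obs(); w,d=save("wrist","pics/w2.png");W=cloud("wrist",d); pl=plane("wrist",.026)
m=(abs(W[...,2]-.025)<.007)&(abs(W[...,0]-.622)<.06)&(abs(W[...,1]-.366)<.1)
print("bezel",rect(W[m]),rect(pl[m]),np.median(W[m][:,2]),o["position"],o["orientation"],np.abs(o["joint_vel"]).max())
for r in imaging.mark_of("bezel","wrist"): print(np.round(r["point"],4),r["confidence"])
ys,xs=np.where(m);print(xs.min(),xs.max(),ys.min(),ys.max())
from scipy.spatial.transform import Rotation as Ro
q=o["orientation"];Y=Ro.from_quat([q[1],q[2],q[3],q[0]]).as_matrix()[:,1];print("tool y",Y,np.degrees(np.arctan2(Y[1],Y[0])))
```

```text
0.07343063364502164
bezel (624.2, 362.1, array([ 60.1, 150.2]), 0.35) (623.9, 361.8, array([ 59.6, 148.9]), 0.44) 0.0249989344804267 [0.59525922 0.25767826 0.27090675] [-1.08554193e-03  7.00843670e-01  7.13313951e-01  4.22951662e-04] 0.06312867049336526
[0.6249 0.3702 0.0012] 0.7
[ 0.2731  0.2307 -0.0021] 0.65
290 348 3 150
tool y [ 9.99844053e-01  1.76359425e-02 -9.18195739e-04] 1.0105178863413715
```

```bash
python3 -m inch '[[[0.7,3,-3],[0,0,0]],[[1.4,6,-6],[0,0,0]],[[2.1,9,-8],[0,0,0]],[[2.7,11.2,-10],[0,0,0]],[[2.7,11.2,-11],[0,0,0]],[[2.7,11.2,-11],[0,0,0]],[[2.7,11.2,-11],[0,0,0]],[[2.7,11.2,-11],[0,0,0]],[[2.7,11.2,-11],[0,0,0]],[[2.7,11.2,-11],[0,0,0]]]' 0
python3 - <<'E'
from h import *
from scipy.spatial.transform import Rotation as Ro
for i in range(3):
  c0=cam("wrist");o=get_obs();w,d=save("wrist","pics/w3.png");W=cloud("wrist",d)
  m=(abs(W[...,2]-.025)<.006)&(abs(W[...,0]-.622)<.05)&(abs(W[...,1]-.366)<.1)
  c,R,t=c0;print(rect(W[m]),round(float(np.median(W[m][:,2])),4),np.round(o["position"],4),np.round(-R.T@t,4))
q=o["orientation"];Y=Ro.from_quat([q[1],q[2],q[3],q[0]]).as_matrix()[:,1];print("tool y",np.degrees(np.arctan2(Y[1],Y[0])))
for r in imaging.mark_of("bezel","wrist"): print(np.round(r["point"],4),r["confidence"])
E
```

```text
time_s: 4.15
position: [0.6237, 0.3651, 0.1622]
orientation: [0.0, 0.703, 0.711, 0.001]
contact_force: [0.4, -0.9, 0.7]
finger_gap: 1.001
grip_force: 0.0
(621.7, 375.7, array([168.3,  98.4]), 89.99) 0.0253 [0.6237 0.3651 0.1622] [0.6219 0.4442 0.3045]
(622.4, 375.1, array([ 98.7, 169.5]), 0.11) 0.0253 [0.6235 0.3653 0.162 ] [0.6218 0.4443 0.3043]
(621.9, 374.9, array([169.7,  99.9]), 89.97) 0.0253 [0.6234 0.3654 0.1618] [0.6217 0.4445 0.3041]
tool y 0.681667439382538
```

View pics/w3.png

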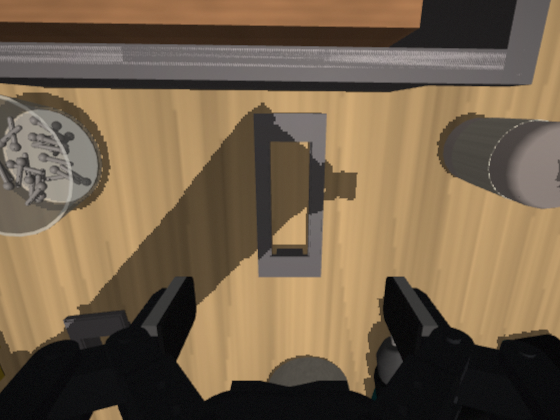

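The long bezel has top corners at (254,113), (326,113), (321,276) and (259,276), and the fingers straddle it. The tray wall spoiled the box fit, so I use these corners.

Run:
```python
from h import *
pl=plane("wrist",.026)
p=[pl[v,u,:2]*1000 for u,v in((254,113),(326,113),(321,276),(259,276))]
print(np.round(p,1),np.mean(p,0),[np.linalg.norm(p[i]-p[(i+1)%4]) for i in range(4)])
o=get_obs();print(o["position"])
```

```text
[[592.9 440.3]
 [651.3 441.1]
 [653.5 293.1]
 [594.6 292.3]] [623.07698344 366.698709  ] [np.float64(58.33989850925107), np.float64(147.98976880894745), np.float64(58.95451239686204), np.float64(148.002818072783)]
[0.62322365 0.36556918 0.16146783]
```

```bash
python3 -m inch '[[[0,0.1,-3],[0,0,0]],[[0,0.1,-6],[0,0,0]],[[0,0.1,-9],[0,0,0]],[[0,0.1,-12],[0,0,0]],[[0,0.1,-13.5],[0,0,0]],[[0,0.1,-14.3],[0,0,0]],[[0,0.1,-14.8],[0,0,0]],[[0,0.1,-14.8],[0,0,0]],[[0,0.1,-14.8],[0,0,0]],[[0,0.1,-14.8],[0,0,0]]]' 0 && python3 -m inch '[[[0,0,0],[0,0,0]],[[0,0,0],[0,0,0]],[[0,0,0],[0,0,0]],[[0,0,0],[0,0,0]],[[0,0,0],[0,0,0]],[[0,0,0],[0,0,0]],[[0,0,0],[0,0,0]],[[0,0,0],[0,0,0]],[[0,0,0],[0,0,0]],[[0,0,0],[0,0,0]]]' 1 80
```

```text
time_s: 5.35
position: [0.6239, 0.3671, 0.0146]
orientation: [0.0, 0.703, 0.711, 0.001]
contact_force: [0.0, 0.0, -0.1]
finger_gap: 1.002
grip_force: 0.0
time_s: 6.35
position: [0.6238, 0.3671, 0.0146]
orientation: [0.0, 0.703, 0.711, 0.001]
contact_force: [-1.2, -1.6, 7.1]
finger_gap: 0.672
grip_force: 85.7
```

```bash
python3 -m inch '[[[0,0,1],[0,0,0]],[[0,0,3],[0,0,0]],[[0,0,6],[0,0,0]],[[0,0,10],[0,0,0]],[[0,0,14],[0,0,0]],[[0,0,17],[0,0,0]],[[0,0,19],[0,0,0]],[[0,0,19],[0,0,0]],[[0,0,19],[0,0,0]],[[0,0,19],[0,0,0]]]' - 80
python3 - <<'E'
from h import *
imaging.get_image("wrist");o=get_obs();w,d=save("wrist","pics/w4.png");W=cloud("wrist",d);np.savez("w4.npz",W=W,d=d)
c,R,t=cam("wrist");print(np.round(o["position"],4),np.round(-R.T@t,4),o["contact_force"])
m=(d>0)&(abs(W[...,2]-o["position"][2])<.04)&(abs(W[...,0]-.6232)<.029)&(W[...,1]>.38)
ys,xs=np.where(m);print(xs.min(),xs.max(),ys.min(),ys.max(),rect(W[m]),np.percentile(W[m][:,2],[5,50,95]))
E
```

```text
time_s: 7.35
position: [0.6224, 0.3658, 0.2017]
orientation: [-0.0, 0.703, 0.711, -0.001]
contact_force: [-0.4, -0.1, -1.7]
finger_gap: 0.671
grip_force: 85.5
[0.6224 0.3658 0.2015] [0.6211 0.4453 0.3437] [-0.3173396  -0.0704993  -1.42868721]
221 366 61 263 (623.2, 423.4, array([86.7, 58. ]), 89.98) [0.1692127  0.21199946 0.21331467]
```

View pics/w4.png

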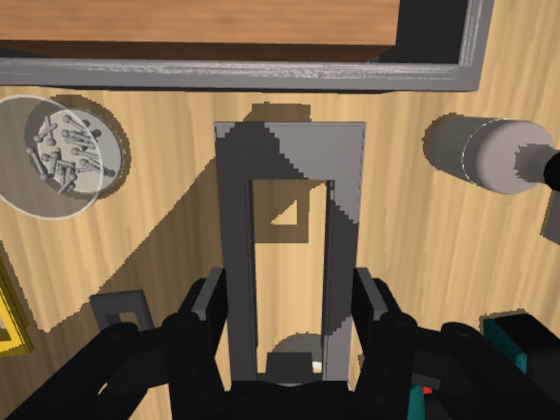

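The picture shows the bezel level in the grip, with its far end corners at (215,122) and (365,122). I work out its offset from the TCP and the move to the opening, combining the top and scene measurements of the housing.

Run:
```python
from h import *
from scipy.spatial.transform import Rotation as Ro
o=get_obs();p=np.array(o["position"]);W=np.load("w4.npz")["W"]
pl=plane("wrist",p[2]+.0114)
a,b=pl[122,215],pl[122,365];print(a,b,np.linalg.norm(a-b))
print("end mid - TCP",(a+b)/2-p,"slope deg",np.degrees(np.arctan2(b[1]-a[1],b[0]-a[0])))
f=pl[180,250],pl[180,334];print("window edge",f)
m=W[130:170,230:350];print("frame top z - tcp, per col",np.nanmedian(m[...,2],0)[::30]-p[2], np.nanmedian(m[...,2],1)[::10]-p[2])
q=o["orientation"];Y=Ro.from_quat([q[1],q[2],q[3],q[0]]).as_matrix()[:,1];print("tool y",np.degrees(np.arctan2(Y[1],Y[0])))
```

```text
[0.59222855 0.43954629 0.21295197] [0.64990887 0.44027398 0.21295197] 0.057684908706476024
end mid - TCP [-0.00139156  0.07393067  0.0114    ] slope deg 0.7227986768531967
window edge (array([0.6051351 , 0.41701503, 0.21295197]), array([0.63925359, 0.41746304, 0.21295197]))
frame top z - tcp, per col [0.01091459 0.01094599 0.01082454 0.01081669] [0.0108594  0.01083202 0.01076097 0.01081578]
tool y 0.703942740950878
```

```bash
python3 -m inch '[[[-0.4,-3,0],[0,0,0]],[[-1,-7,0],[0,0,-1]],[[-1.7,-11.5,0],[0,0,-2]],[[-2.4,-16,0],[0,0,-3]],[[-3.1,-20.5,0],[0,0,-4]],[[-3.8,-25,0],[0,0,-5]],[[-4.4,-29.5,0],[0,0,-6]],[[-5,-34,0],[0,0,-7]],[[-5.6,-38.5,0],[0,0,-8]],[[-6.2,-43,0],[0,0,-8]]]' - 80 && python3 -m inch '[[[-0.6,-4,0],[0,0,0]],[[-1.1,-7.5,0],[0,0,0]],[[-1.4,-9.5,0],[0,0,0]],[[-1.5,-10.3,0],[0,0,0]],[[-1.5,-10.3,0],[0,0,0]],[[-1.5,-10.3,0],[0,0,0]],[[-1.5,-10.3,0],[0,0,0]],[[-1.5,-10.3,0],[0,0,0]],[[-1.5,-10.3,0],[0,0,0]],[[-1.5,-10.3,0],[0,0,0]]]' - 80
python3 - <<'E'
from h import *
from scipy.spatial.transform import Rotation as Ro
w,d=save("wrist","pics/w5.png");W=cloud("wrist",d);np.savez("w5.npz",W=W,d=d)
o=get_obs();q=o["orientation"];Y=Ro.from_quat([q[1],q[2],q[3],q[0]]).as_matrix()[:,1];print(o["position"],"tool y",np.degrees(np.arctan2(Y[1],Y[0])))
m=(d>0)&(abs(W[...,2]-.075)<.004);print(rect(W[m]),np.median(W[m][:,2]))
E
```

```text
time_s: 8.45
position: [0.5603, -0.0652, 0.2026]
orientation: [-0.0, 0.751, 0.66, -0.0]
contact_force: [0.3, -0.2, -0.9]
finger_gap: 0.672
grip_force: 85.5
time_s: 9.45
position: [0.5463, -0.166, 0.2033]
orientation: [0.0, 0.75, 0.661, 0.0]
contact_force: [0.1, 0.5, -1.0]
finger_gap: 0.67
grip_force: 85.5
[ 0.54626244 -0.16614528  0.20332787] tool y -7.278997531101653
(526.6, -165.0, array([238.4, 177.5]), 82.72) 0.07463792327521827
```

View pics/w5.png

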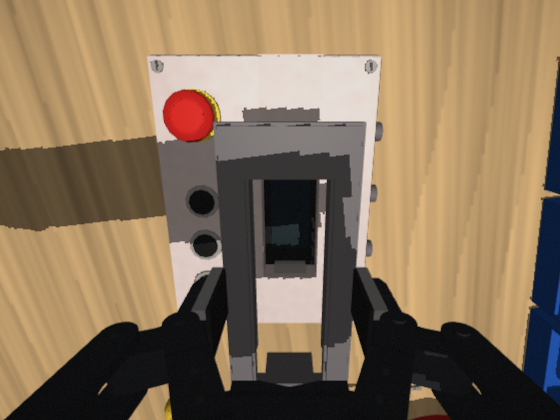

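At rest the housing reads (526.6, -165.0) mm at 82.7°, which puts the opening at about (546, -167). The opening edges at columns 263 and 317 sit centred in the bezel window (250–334), so I lower straight down.

```bash
python3 -m inch '[[[0,-0.1,-3],[0,0,0]],[[0,-0.1,-6],[0,0,0]],[[0,-0.1,-8.5],[0,0,0]],[[0,-0.1,-10],[0,0,0]],[[0,-0.1,-10.8],[0,0,0]],[[0,-0.1,-11.2],[0,0,0]],[[0,-0.1,-11.6],[0,0,0]],[[0,-0.1,-11.9],[0,0,0]],[[0,-0.1,-11.9],[0,0,0]],[[0,-0.1,-11.9],[0,0,0]]]' - 80
```

```text
time_s: 10.5
position: [0.5465, -0.1675, 0.0847]
orientation: [0.0, 0.751, 0.661, 0.0]
contact_force: [0.3, -0.1, -1.0]
finger_gap: 0.672
grip_force: 85.5
```

```bash
python3 -m inch '[[[0,0,-0.1],[0,0,0]],[[0,0,-0.2],[0,0,0]],[[0,0,-0.3],[0,0,0]],[[0,0,-0.4],[0,0,0]],[[0,0,-0.4],[0,0,0]],[[0,0,-0.4],[0,0,0]],[[0,0,-0.4],[0,0,0]],[[0,0,-0.4],[0,0,0]],[[0,0,-0.4],[0,0,0]],[[0,0,-0.4],[0,0,0]]]' - 110
```

```text
time_s: 11.5
position: [0.5467, -0.1673, 0.081]
orientation: [0.0, 0.751, 0.661, 0.0]
contact_force: [-1.4, 0.8, 6.3]
finger_gap: 0.658
grip_force: 119.0
```

```bash
python3 -m inch '[[[0,0,-0.05],[0,0,0]],[[0,0,-0.1],[0,0,0]],[[0,0,-0.15],[0,0,0]],[[0,0,-0.2],[0,0,0]],[[0,0,-0.25],[0,0,0]],[[0,0,-0.3],[0,0,0]],[[0,0,-0.35],[0,0,0]],[[0,0,-0.4],[0,0,0]],[[0,0,-0.4],[0,0,0]],[[0,0,-0.4],[0,0,0]]]' - 110
```

```text
time_s: 12.5
position: [0.5475, -0.1666, 0.0773]
orientation: [0.001, 0.75, 0.661, 0.001]
contact_force: [-0.9, 2.4, 7.0]
finger_gap: 0.656
grip_force: 118.9
```

```bash
python3 -m inch '[[[0,0,-0.05],[0,0,0]],[[0,0,-0.1],[0,0,0]],[[0,0,-0.15],[0,0,0]],[[0,0,-0.2],[0,0,0]],[[0,0,-0.25],[0,0,0]],[[0,0,-0.3],[0,0,0]],[[0,0,-0.3],[0,0,0]],[[0,0,-0.3],[0,0,0]],[[0,0,-0.3],[0,0,0]],[[0,0,-0.3],[0,0,0]]]' - 110
```

```text
time_s: 13.5
position: [0.5471, -0.167, 0.0739]
orientation: [0.0, 0.751, 0.661, 0.001]
contact_force: [0.6, 2.8, 4.9]
finger_gap: 0.658
grip_force: 119.0
```

```bash
cat > chk.py <<'E'
from h import *
s,ds=save("scene","pics/chk_scene.png"); w,d=save("wrist","pics/chk_wrist.png")
a=np.radians(-7.3);R=np.array([[np.cos(a),-np.sin(a)],[np.sin(a),np.cos(a)]])
for n,D in(("wrist",d),("scene",ds)):
  W=cloud(n,D);L=(W[...,:2]-[.546,-.167])@R
  z=W[...,2]-.075;ok=(D>0)&(z>-.01)&(z<.03)
  top=lambda x0,x1,y0,y1:(lambda m:(int(m.sum()),round(float(np.median(z[m])),4)) if m.sum()>5 else None)(ok&(L[...,0]>x0)&(L[...,0]<x1)&(L[...,1]>y0)&(L[...,1]<y1))
  print(n,"end a",top(-.025,.025,.057,.071),"end b",top(-.025,.025,-.071,-.057),"plate +y",top(-.03,.05,.085,.11),"plate -y",top(-.06,.05,-.11,-.085))
  print(" rails a..b (x=+23)",[top(.02,.027,y-.008,y+.008) for y in(.05,.03,-.03,-.05)])
o=get_obs();print(o["contact_force"],o["position"])
E
python3 chk.py
```

```text
wrist end a (4493, 0.0096) end b (67, -0.0073) plate +y (14071, -0.0004) plate -y None
 rails a..b (x=+23) [(653, 0.0097), (570, 0.0097), (390, 0.0097), (205, 0.0097)]
scene end a (65, 0.0109) end b (8, 0.0124) plate +y (201, 0.001) plate -y (158, 0.0009)
 rails a..b (x=+23) [(10, 0.0106), (11, 0.0112), None, None]
[0.18109482 3.44940613 5.7469079 ] [ 0.54711316 -0.16694662  0.07388203]
```

```bash
python3 -c "
import cv2
a=cv2.imread('pics/chk_scene.png')[110:260,150:350];b=cv2.imread('pics/chk_wrist.png')
cv2.imwrite('pics/chk.png',cv2.vconcat([cv2.resize(a,(400,300),interpolation=2),cv2.resize(b,(400,300),interpolation=cv2.INTER_AREA)]))"
```

```text
(no output)
```

View pics/chk.png

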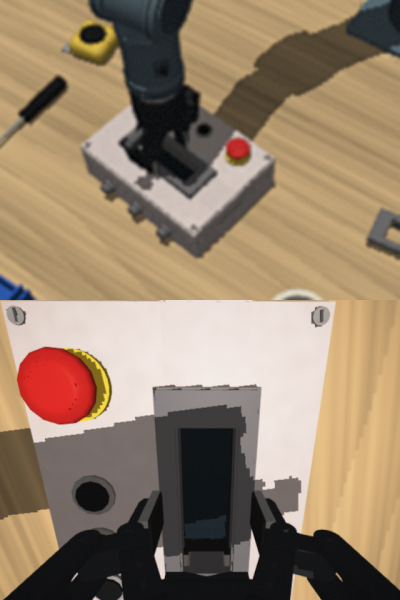

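Rails read 9.7 mm along the whole length against the plate at -0.4 mm. The frame is about 10.1 mm high at both ends, so both ends have snapped and it lies flush. Now I build up the press.

```bash
python3 -m inch '[[[0,0,-0.05],[0,0,0]],[[0,0,-0.1],[0,0,0]],[[0,0,-0.1],[0,0,0]],[[0,0,-0.1],[0,0,0]],[[0,0,-0.1],[0,0,0]],[[0,0,-0.1],[0,0,0]],[[0,0,-0.1],[0,0,0]],[[0,0,-0.1],[0,0,0]],[[0,0,-0.1],[0,0,0]],[[0,0,-0.1],[0,0,0]]]' - 110
```

```text
time_s: 14.6
position: [0.5471, -0.1669, 0.0738]
orientation: [0.001, 0.751, 0.661, 0.0]
contact_force: [-4.2, 3.1, 14.9]
finger_gap: 0.657
grip_force: 120.1
```

Force rises with no further travel, so it is on something rigid. I check that this is the bezel on the plate and not the fingertips on the housing.

```bash
python3 - <<'E'
from h import *
w,d=save("wrist","pics/w6.png");W=cloud("wrist",d)
a=np.radians(-7.3);R=np.array([[np.cos(a),-np.sin(a)],[np.sin(a),np.cos(a)]])
L=(W[...,:2]-[.5465,-.167])@R;z=(W[...,2]-.0746)*1000
for s in(1,-1):
  m=(d>0)&(s*L[...,0]>.030)&(s*L[...,0]<.044)&(abs(L[...,1])<.03)
  # per column upward: highest image rows first
  ys,xs=np.where(m)
  for c in sorted(set(xs))[::4]:
    r=ys[xs==c]; v=z[r,c]; j=np.argmax((v>1.2)); 
    print(c,r[j],[ (round(float(v[k]),1),round(float(L[r[k],c,1]*1000),1)) for k in (max(j-1,0),j,min(j+1,len(v)-1),min(j+4,len(v)-1))])
o=get_obs();print(o["contact_force"])
E
python3 chk.py | grep -v scene
```

```text
351 329 [(6.8, -23.6), (6.8, -23.6), (6.8, -23.6), (6.8, -23.6)]
355 330 [(-0.6, -29.8), (-0.6, -29.8), (0.6, -29.5), (0.6, -29.5)]
359 240 [(-0.3, 20.9), (1.2, 21.0), (-0.2, 19.9), (0.1, 18.6)]
363 230 [(0.0, 26.0), (1.4, 26.0), (-0.2, 25.0), (0.6, 23.8)]
367 243 [(-0.5, 19.3), (1.7, 19.7), (1.1, 19.0), (0.1, 17.0)]
371 269 [(0.4, 6.2), (1.5, 6.3), (0.7, 5.3), (0.0, 3.3)]
375 255 [(0.3, 13.5), (1.3, 13.5), (-0.1, 12.3), (0.0, 10.8)]
379 278 [(0.1, 1.2), (10.8, 6.6), (12.3, 6.9), (14.5, 6.7)]
383 281 [(0.5, 17.2), (13.9, 6.8), (14.4, 6.7), (16.2, 6.2)]
387 287 [(17.4, 6.0), (17.4, 6.0), (18.9, 6.3), (21.7, 6.6)]
391 294 [(24.6, 6.9), (24.6, 6.9), (24.1, 6.2), (26.7, 6.4)]
395 301 [(29.6, 6.9), (29.6, 6.9), (29.9, 6.7), (32.0, 6.7)]
399 309 [(35.5, 7.3), (35.5, 7.3), (35.1, 6.5), (47.1, 13.5)]
403 312 [(43.8, 11.7), (43.8, 11.7), (43.9, 11.3), (48.3, 13.2)]
407 314 [(44.4, 11.3), (44.4, 11.3), (45.8, 11.9), (46.4, 11.1)]
411 316 [(46.0, 11.5), (46.0, 11.5), (45.8, 11.0), (47.8, 11.3)]
415 322 [(49.5, 11.7), (49.5, 11.7), (49.8, 11.6), (51.2, 11.4)]
419 331 [(48.0, 7.0), (48.0, 7.0), (
[... 1100 characters left out ...]
), (1.5, 26.6), (0.8, 25.8), (-0.0, 24.0)]
209 242 [(0.4, 20.2), (1.4, 20.1), (0.5, 19.2), (-0.1, 17.5)]
213 234 [(1.1, 24.5), (1.5, 24.1), (0.5, 23.2), (0.1, 21.6)]
217 250 [(-1.2, 15.4), (1.2, 16.0), (0.0, 14.9), (0.0, 12.9)]
221 234 [(7.6, 26.5), (7.6, 26.5), (6.9, 25.3), (0.3, 20.7)]
225 327 [(-0.4, -27.9), (-0.4, -27.9), (-0.2, -28.3), (-0.2, -29.5)]
[-3.07564406  2.56403809 15.65328743]
wrist end a (4495, 0.0096) end b (70, -0.0075) plate +y (14127, -0.0004) plate -y None
 rails a..b (x=+23) [(648, 0.0096), (568, 0.0097), (393, 0.0097), (209, 0.0097)]
 rails a..b (x=+23) [(12, 0.0109), (11, 0.0103), None, None]
[-2.43789825  2.70265245 15.00900283] [ 0.54710539 -0.16693729  0.07382193]
```

Run:
```python
from h import *
w,d=save("wrist","pics/w7.png");W=cloud("wrist",d)
a=np.radians(-7.3);R=np.array([[np.cos(a),-np.sin(a)],[np.sin(a),np.cos(a)]])
L=(W[...,:2]-[.5465,-.167])@R;z=(W[...,2]-.0746)*1000
for c in(205,209,213,217,361,365,369,373):
  print(c,[(r,round(float(z[r,c]),1),round(float(L[r,c,1]*1000),1)) for r in range(258,290,2)])
```

```text
205 [(258, 0.5, 11.6), (260, -0.2, 10.2), (262, -1.5, 8.4), (264, -0.6, 7.9), (266, 0.5, 7.4), (268, 1.2, 6.7), (270, 0.1, 5.0), (272, 0.5, 4.1), (274, 0.5, 3.1), (276, -0.3, 1.5), (278, 9.5, 5.9), (280, 12.4, 6.5), (282, 14.2, 6.5), (284, 23.4, 10.9), (286, 23.4, 9.9), (288, 25.0, 10.0)]
209 [(258, -0.0, 11.3), (260, -0.2, 10.2), (262, -0.4, 9.0), (264, 0.5, 8.4), (266, 0.1, 7.2), (268, 0.2, 6.1), (270, 0.6, 5.2), (272, -1.0, 3.3), (274, -0.9, 2.3), (276, 16.2, 10.6), (278, 18.0, 10.6), (280, 19.1, 10.3), (282, 21.2, 10.6), (284, 22.0, 10.1), (286, 24.8, 10.8), (288, 27.2, 11.2)]
213 [(258, 0.6, 11.6), (260, 0.9, 10.7), (262, -0.0, 9.2), (264, -0.4, 7.9), (266, -0.2, 7.0), (268, 8.1, 10.2), (270, 11.0, 10.7), (272, 13.2, 10.9), (274, 14.5, 10.6), (276, 16.3, 10.6), (278, 17.8, 10.5), (280, 20.1, 10.8), (282, 21.6, 10.7), (284, 22.6, 10.4), (286, 24.7, 10.7), (288, 26.3, 10.8)]
217 [(258, -0.1, 11.3), (260, -0.2, 10.2), (262, -0.6, 8.9), (264, 1.2, 8.7), (266, 7.0, 10.6), (268, 9.3, 10.8), (270, 10.7, 10.5), (272, 13.1, 10.8), (274, 14.2, 10.4), (276, 16.0, 10.5), (278, 18.5, 10.9), 
[... 592 characters left out ...]
 18.2, 10.7), (280, 20.3, 11.0), (282, 21.3, 10.6), (284, 23.4, 10.8), (286, 24.7, 10.7), (288, 25.7, 10.4)]
369 [(258, 0.0, 11.3), (260, -0.2, 10.2), (262, -1.0, 8.7), (264, -0.5, 7.9), (266, -0.9, 6.6), (268, 0.0, 6.0), (270, 0.2, 5.1), (272, 0.2, 4.0), (274, 14.8, 10.8), (276, 16.4, 10.7), (278, 18.6, 11.0), (280, 19.3, 10.4), (282, 21.5, 10.7), (284, 22.9, 10.6), (286, 25.1, 10.9), (288, 25.5, 10.3)]
373 [(258, 0.2, 11.4), (260, 1.4, 10.9), (262, -1.6, 8.4), (264, -0.5, 7.9), (266, -0.3, 7.0), (268, -1.1, 5.5), (270, 0.8, 5.4), (272, -0.0, 3.9), (274, 0.8, 3.2), (276, -0.3, 1.5), (278, 11.0, 6.7), (280, 12.0, 6.3), (282, 19.8, 9.7), (284, 24.0, 11.2), (286, 23.3, 9.9), (288, 25.1, 10.0)]
```

The fingertips end about 6 mm above the plate, so the push goes through the bezel. One more millimetre for margin.

```bash
python3 -m inch '[[[0,0,-0.03],[0,0,0]],[[0,0,-0.06],[0,0,0]],[[0,0,-0.1],[0,0,0]],[[0,0,-0.1],[0,0,0]],[[0,0,-0.1],[0,0,0]],[[0,0,-0.1],[0,0,0]],[[0,0,-0.1],[0,0,0]],[[0,0,-0.1],[0,0,0]],[[0,0,-0.1],[0,0,0]],[[0,0,-0.1],[0,0,0]]]' - 110; python3 chk.py
```

```text
time_s: 15.8
position: [0.5471, -0.167, 0.0737]
orientation: [0.001, 0.751, 0.661, 0.0]
contact_force: [-6.2, 4.3, 25.1]
finger_gap: 0.659
grip_force: 121.3
wrist end a (4516, 0.0096) end b (66, -0.0073) plate +y (14145, -0.0004) plate -y None
 rails a..b (x=+23) [(659, 0.0097), (573, 0.0097), (401, 0.0098), (204, 0.0097)]
scene end a (68, 0.0111) end b (6, 0.0116) plate +y (198, 0.0009) plate -y (157, 0.0008)
 rails a..b (x=+23) [(11, 0.01), (11, 0.0115), None, None]
[-6.02049102  2.81075509 24.35981864] [ 0.5471445  -0.16697623  0.07376911]
```

Steady at about 25 N, level and flush. I hand it in.

```bash
python3 -c "
from bench import ctrl
print(ctrl.hand_in())"
```

```text
the job is handed in; nothing more can be done
None
```

I fitted the long bezel in the display opening and handed the job in with the gripper still pressing it down at about 25 N. It measured level and flush, about 10 mm above the plate, but the clips can't be seen and no verdict came back.

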